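Snap the hooded cover onto the open connection box and hold it down

TASK

Lift the long hooded cover out of its moulded tray, set it squarely over the open connection box and press it straight down until both end catches snap in. Do not let go then: finish with the gripper still pressing the cover firmly down, fully home and level, so that its rubber seal stays squashed. Leave the short cover and the other things on the desk where they are.

Things in the scene. Friction and masses are not known exactly. Their poses are not given: they have to be found in the camera images.
- cover_mid (a point): Centre (28 mm above the lower edge) of the long hooded cover: loose, white plastic, about 80 g, open below, 99 mm long (x), 64 wide (y), 56 high (z up). Its skirt is 87 x 58 mm inside, ceiling 23.5 mm above the lower edge; a round 6 mm bar is the lower edge of each end wall, a window for the catch above it. Same either way round (half turn).
- hood (a point): Centre of the long cover's hood, the part to grip, across its 36 mm: 60 mm long (cover's x), 36 wide (y), 28.5 high, standing on the skirt's flat shoulder, which is 27.5 mm above the cover's lower edge. This point is 13.75 mm straight above cover_mid.
- tray: Fixed moulded pulp tray of the long cover, 134 (x) x 98 (y) x 20 mm; origin under its centre, on the desk. Its cavity, 104 x 69 mm, floor 4 mm above the desk, holds the cover upright, lengthwise along x; the cover's shoulder is 11.5 mm above the rim. A similar tray (not listed) holds the short cover; the two may be in either place.
- box: Open connection box, grey plastic, fixed; origin under its centre, at desk height, x along its long side. Flange 110 x 80 x 6 mm, on it a body 84 x 54 mm, rounded and narrowed to 78 x 48 from 30 to 36 mm height. The cover goes over it, lengthwise along x, either way round, with 1.5 mm play at each end, 2 mm at each side. A closed box of this kind at the back of the desk is a bystander.
- box_rim (a point): Centre of the open box's rim at the top of the relaxed seal, 40 mm above the desk, axes as the box. The cover's ceiling comes to rest here: cover_mid is then 4.5 mm above this point.
- catch_point (a point): Centre of the catch at the +x end of the open box, 26 mm above the desk; another at the -x end. Sprung round noses that stand out 4.5 mm. The cover's bars meet them with cover_mid 56 to 57 mm above the desk; pushing past takes 10 to 16 N in all, most at about 53 mm; the force then drops to nothing by about 50 mm and the catches pull it down. Latched, it can lift about 1 mm off the seal at most.
- seal: Black rubber seal, an 80 x 50 mm frame 4 mm thick on the open box's rim (origin under its centre, 36 mm above the desk when relaxed). It gives like a spring, about 4 N for each mm pressed, 3 mm (12 N) at most, then it is hard.
- short_cover_mid (a point): Centre of the short cover (loose, 69 x 64 x 41 mm, round boss on top), in the other tray: not to be used.
- mug: White mug, 76 mm across, 85 mm high, loose, origin under its centre: bystander.
- tape: Roll of paper tape lying flat, 90 mm across, 24 mm high, loose, origin under its centre: bystander.
- screwdriver: Screwdriver lying on the desk near the robot, loose: bystander.
- stapler: Stapler, 130 x 32 x 38 mm, loose, origin under its centre: bystander.
There are look-alikes about, which are no part of the job. What is shaped like the tray but pink is not meant. Leave any blue look-alike of the part that bears cover_mid alone.

How it is judged:
On the way, in this order (a step that is already met when the one before it is completed fails the run):
1. the long cover is held by the gripper, lifted clear of its tray (height (world z) of cover_mid above 0.075 m and contact force between the fingers and cover above 1 N and contact force between tray and cover below 0.1 N), for 0.2 s.
2. the cover is snapped onto the open box past both catches, level (z of cover_mid in the frame of box below 0.0462 m and horizontal distance between cover_mid and box_rim below 0.004 m and angle between cover_mid's own z axis and vertical below 0.06 rad and angle between the x axis of cover_mid and the x axis of box, either way round below 0.08 rad), for 0.2 s.
At the end, for the whole second after the job is handed in: The long cover sits on the open box: centre at most 46.2 mm above the desk, within 4 mm of the box's centre and 0.08 rad of its long axis (either way round), tilted under 0.06 rad; at rest, the fingers touch it (over 2 N) and it is pressed on the seal with over 4 N (all of step 2 and contact force between cover and seal above 4 N and contact force between the fingers and cover above 2 N and linear speed of cover below 0.02 m/s); the arm keeps its last pose, push and grip.
It fails at once if the short cover is moved more than 25 mm (distance of short_cover_mid from where it was at the start of the episode above 0.025 m).
It fails at once if the mug, tape, screwdriver, or stapler is moved more than 25 mm (distance of any of mug, tape, screwdriver, stapler from where it was at the start of the episode above 0.025 m).
It also fails if it takes over 61 s, if anything falls off the work surface, if the arm or the gripper's body presses on something with over 40 N, if the wrist force passes 120 N, or if a joint passes its speed limit or range.

ROBOT

A 6-joint arm with a two-finger parallel gripper is mounted at the origin on the work surface. World frame = base frame: x ahead of the robot, y to its left, z up, the work surface at z = 0. Lengths are in m, angles in rad, forces in N, time in s.
With the tool pointing down it reaches from about 0.275 to 0.975 m from the base axis. Payload 8.4 kg.
Tool frame: the origin (TCP) lies between the finger pads; the fingertips stand 22 mm ahead of it and the grasp point (between the pads) lies 3 mm ahead of it; z points along the fingers, x is the direction in which the jaws open and shut, and the axes are right-handed (so a half turn about z gives the same grasp; the last joint's range is limited). The gripper opens to 92 mm and grips with 3 to 60 N. Pads are 20 mm wide; open, the fingers measure 128 mm over their backs; the gripper's body (75 mm by 189 mm) begins 69 mm behind the grasp point.
Start: joints at [-1.282, 0.353, 1.633, -0, 1.155, -0.002], TCP at [0.179, -0.599, 0.237] pointing down, gripper open.
Joint ranges: [-2.63, 2.63], [-0.92, 2.1], [0.06, 2.66], [-1.3, 4.44], [0, 2.69], [-3.02, 3.02]. Speed limits (rad/s): [2.22, 2.22, 2.79, 3.14, 3.14, 3.14].

INTERFACE

Orientations are given as a unit quaternion [w, x, y, z].
In Python, from bench import bot gives the robot as it stands. The module is installed in compiled form; this text tells all that it offers.
- The arm moves only by the tool step_arm, never from a script. Its arguments are lists of equal length, an entry for each row: "travel": the shift along the world's x, y, z in cm, a list of three; "spin": the turn about the world's z in rad; "grip": the opening, from 0 (shut) to 1 (fully open). In form: {"travel": [[dx, dy, dz], ...], "spin": [spin, ...], "grip": [grip, ...]}. A call has 1 to 20 rows; each row shifts and turns the pose as measured when the row begins; what a row does not reach is not made up. A row lasts 1/8 s, in which the tool goes at most 62.5 mm and 10.7 degrees, less where a joint would pass 70% of its speed; a pose out of reach is approached as far as the arm can. A call is refused whole if a number of a shift passes 6.25 or a number of a turn 0.188, either way. A call with a gripper value outside its range is refused whole. The fingers move at their own pace and stop on an object; the grip force is fixed at half the most. Time passes only in rows, so rows that do not move let the fingers close. It gives the time, the measured TCP pose, the force and the opening at its end, in the units of the state.
- bot.observe(): the state, without advancing time (a new reading comes with each control period).
- bot.get_image(name): name is "scene" or "top" or "wrist"; returns a dict with "image" (400x640x3 uint8, blue, green, red), "mtx" (3x3 intrinsics, pixels), "k1" (the pictures are not rectified: a ray, as slopes to the right and down, at radius r is drawn at 1 + k1 r^2 times it, then the intrinsics apply), "cam_to_world" (4x4, takes a point from camera to world coordinates). Camera axes: x right, y up, looking along -z (the intrinsics and any distortion apply to the point x, -y, -z); pixel columns grow to the right and rows downward; lengths in m; the calibration is good to about 2 mm. A picture is of the moment at which its call begins. There is no depth.
- bot.sign_off(): hands the job in, once; it reports no verdict.
The state is a dict: "clock": time; "joint_pos": joint angles; "joint_velocities": joint speeds; "effort": joint torques, N m; "ee_pos": TCP position; "tcp_rot": TCP orientation; "force": force on the tool from outside, world axes, zero at the start; "torque": the same for the moment, N m; "finger_gap": finger opening in m.
Only numpy, scipy, OpenCV 4.12 (cv2) and the standard library are available. Lean on these libraries where they do the work, as an engineer would, in place of code of your own. Each camera call takes 0.05 s, during which the arm holds its last target.

## Working session

There is one attempt and no reset: what is moved stays moved. The work goes in short steps, Python scripts to look and compute and a tool call to move; the robot and the scene stay as the last step left them, time stands still between calls to the robot, and variables do not carry over. Pictures are saved under pics/ and viewed, and the job is handed in when it is done.

Besides the shell and the picture viewer there is one more tool, called by a JSON object that holds its "op" and its "data". step_arm: Moves the arm, as the interface text tells. Its arguments: {"type":"object","properties":{"travel":{"type":"array","items":{"type":"array","items":{"type":"number"}}},"spin":{"type":"array","items":{"type":"number"}},"grip":{"type":"array","items":{"type":"number"}}},"required":["travel","spin","grip"]}

```bash
mkdir -p pics; ls
python3 - <<'E'
from bench import bot
import cv2
s=bot.observe(); print({k:s[k] for k in('clock','ee_pos','tcp_rot','force','finger_gap')})
for n in('scene','top','wrist'):
    d=bot.get_image(n); cv2.imwrite(f'pics/{n}0.png',d['image']); print(n,d['mtx'].tolist() if hasattr(d['mtx'],'tolist') else d['mtx'],d['k1'],d['cam_to_world'])
E
```

```text
pics
{'clock': 0.0, 'ee_pos': array([ 0.1790669 , -0.59829581,  0.23584706]), 'tcp_rot': array([-4.18027622e-04,  8.02099573e-01, -5.97189887e-01, -5.82504344e-04]), 'force': array([-0.06125674,  0.35390089, -0.31789057]), 'finger_gap': 0.09217017789588182}
scene [[428.8106382798883, 0.0, 310.54789759365843], [0.0, 428.8106382798883, 193.2565472985337], [0.0, 0.0, 1.0]] -0.09375417169970604 [[-0.81910772 -0.43697139  0.37164303  0.98701776]
 [ 0.57341706 -0.64176482  0.50924532  0.58105889]
 [ 0.01598179  0.63023323  0.77624137  0.96865276]
 [ 0.          0.          0.          1.        ]]
top [[509.9986898847642, 0.0, 318.5759400754541], [0.0, 509.9986898847642, 194.4558333298103], [0.0, 0.0, 1.0]] -0.1524251212164565 [[-0.0142718   0.98698535 -0.16017562  0.33994123]
 [-0.99964168 -0.01771187 -0.02006967 -0.00474476]
 [-0.02264548  0.1598318   0.98688448  1.20177213]
 [ 0.          0.          0.          1.        ]]
wrist [[331.73208564476226, 0.0, 316.88311590169627], [0.0, 331.73208564476226, 199.74977740766164], [0.0, 0.0, 1.0]] -0.013766275417810973 [[ 0.28647267  0.91831786  0.27317708  0.2566081 ]
 [-0.95808675  0.27511226  0.07989386 -0.5766121 ]
 [-0.0017864  -0.28461475  0.95864032  0.38456241]
 [ 0.          0.          0.          1.        ]]
```

View pics/scene0.png

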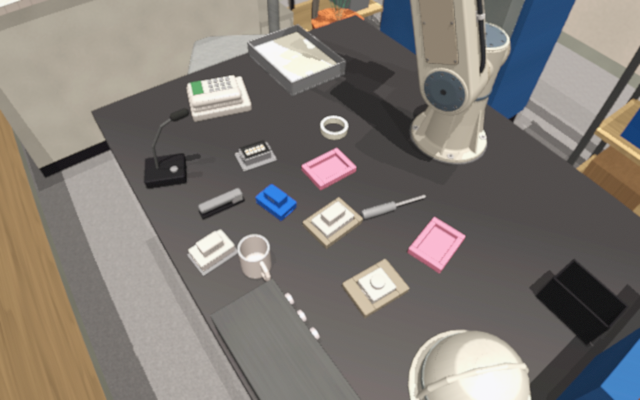

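View pics/top0.png

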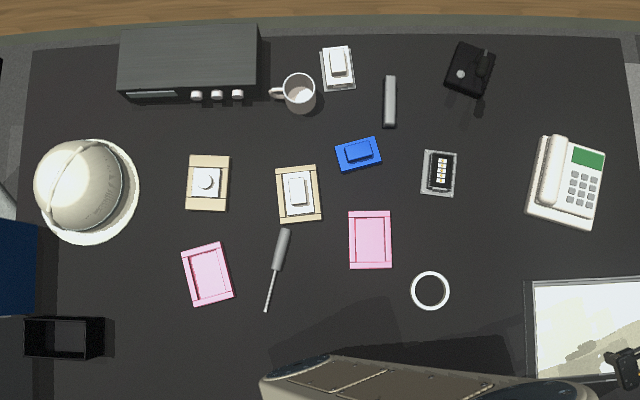

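View pics/wrist0.png

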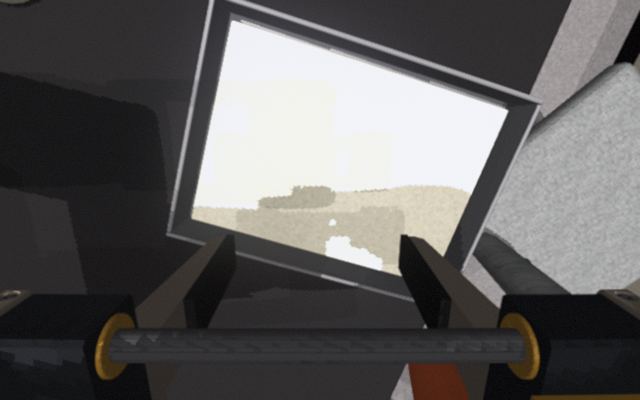

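Top view: the long cover sits in its tan tray at about (299,192). The open box is at (439,172), the short cover at (207,183). The blue cover and pink trays are decoys. Next I measure.

```bash
cat > h.py <<'E'
import numpy as np, cv2
from bench import bot
def ray(d,px):
    m=d['mtx'];K=np.array([d['k1'],0,0,0,0.])
    # u = x(1+k1 r^2): standard opencv model
    n=cv2.undistortPoints(np.array(px,float).reshape(-1,1,2),m,K).reshape(-1,2)
    c=np.c_[n[:,0],-n[:,1],-np.ones(len(n))]
    T=d['cam_to_world']; return T[:3,3],c@T[:3,:3].T
def onz(d,px,z):
    o,v=ray(d,px); return o+v*((z-o[2])/v[:,2])[:,None]
def proj(d,P):
    T=d['cam_to_world'];c=(np.array(P,float).reshape(-1,3)-T[:3,3])@T[:3,:3]
    n=c[:,:2]/-c[:,2:];x=n[:,0];y=-n[:,1];f=1+d['k1']*(x*x+y*y)
    return np.c_[x*f,y*f]@d['mtx'][:2,:2].T+d['mtx'][:2,2]
E
python3 - <<'E'
from h import *
im=cv2.imread('pics/top0.png')
a=cv2.resize(im[155:235,265:335],None,fx=6,fy=6,interpolation=cv2.INTER_CUBIC)
b=cv2.resize(im[140:205,410:470],None,fx=6,fy=6,interpolation=cv2.INTER_CUBIC)
c=np.zeros((480,780,3),np.uint8);c[:480,:420]=a;c[:390,420:780]=b
cv2.imwrite('pics/crop0.png',c)
im=cv2.imread('pics/scene0.png')
a=cv2.resize(im[190:250,295:370],None,fx=6,fy=6,interpolation=cv2.INTER_CUBIC)
cc=cv2.resize(im[135:175,230:282],None,fx=6,fy=6,interpolation=cv2.INTER_CUBIC)
c=np.zeros((360,770,3),np.uint8);c[:360,:450]=a;c[:240,450:762]=cc
cv2.imwrite('pics/crop1.png',c)
E
```

```text
(no output)
```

View pics/crop0.png

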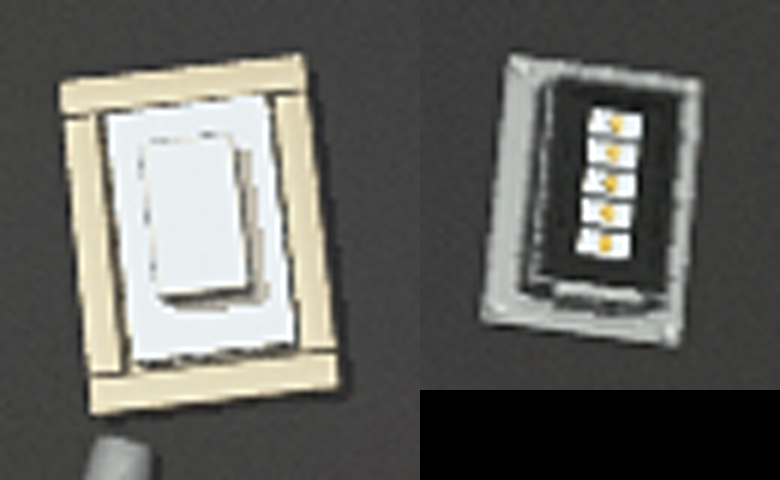

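View pics/crop1.png

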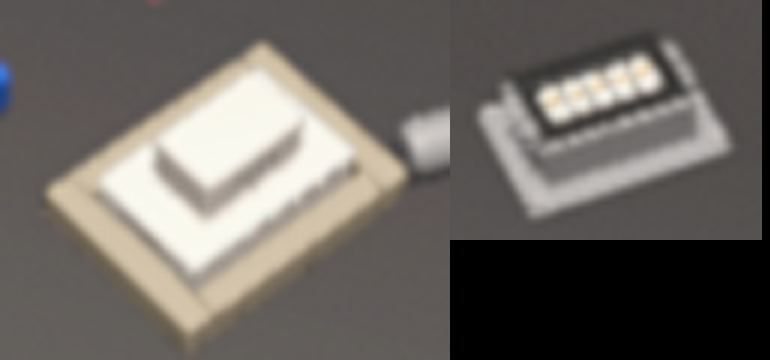

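Run:
```python
from h import *
d=bot.get_image('top')
def rep(n,c,off,z):
    px=np.array(c,float)/6+off-0.4
    P=onz(d,px,z); m=P.mean(0)
    a=(P[0]+P[1]-P[2]-P[3]); 
    print(n,P[:,:2].round(4).tolist(),m.round(4),'yaw',np.arctan2(a[1],a[0]), 'len',np.linalg.norm(a)/2)
rep('tray',[(60,80),(303,55),(338,385),(92,413)],[265,155],.02)
rep('hood',[(143,140),(230,135),(247,288),(160,295)],[265,155],.06)
rep('shoulder',[(106,113),(268,95),(297,345),(132,363)],[265,155],.0315)
rep('flange',[(90,55),(282,80),(258,345),(62,320)],[410,140],.006)
```

```text
tray [[0.5975, 0.1229], [0.6057, 0.0265], [0.4743, 0.0146], [0.4649, 0.1105]] [0.5356 0.0686 0.02  ] yaw 0.0918016489402697 len 0.13255816661094877
hood [[0.5647, 0.0868], [0.566, 0.0536], [0.5071, 0.0477], [0.505, 0.0807]] [0.5357 0.0672 0.06  ] yaw 0.10103955482053356 len 0.059645496975244176
shoulder [[0.5814, 0.1036], [0.5873, 0.0401], [0.4887, 0.03], [0.4828, 0.0938]] [0.5351 0.0669 0.0315] yaw 0.10035515591812477 len 0.0990989644436998
flange [[0.6413, -0.2385], [0.6299, -0.3163], [0.5219, -0.3], [0.5334, -0.2218]] [ 0.5816 -0.2692  0.006 ] yaw -0.15156795897688813 len 0.10926217672935251
```

{"op": "step_arm", "data": {"travel": [[2.97,5.5,0],[2.97,5.5,0],[2.97,5.5,0],[2.97,5.5,0],[2.97,5.5,0],[2.97,5.5,0],[2.97,5.5,0],[2.97,5.5,0],[2.97,5.5,0],[2.97,5.5,0],[2.97,5.5,0],[2.97,5.5,0]], "spin": [-0.016,-0.016,-0.016,-0.016,-0.016,-0.016,-0.016,-0.016,-0.016,-0.016,-0.016,-0.016], "grip": [1,1,1,1,1,1,1,1,1,1,1,1]}}

```text
clock: 1.7
ee_pos: [0.5327, 0.0631, 0.2365]
tcp_rot: [-0.001, 0.737, -0.676, 0.003]
force: [1.0, -0.9, 0.6]
finger_gap: 0.0918
```

Run:
```python
from h import *
d=bot.get_image('wrist'); cv2.imwrite('pics/w1.png',d['image'])
np.savez('w1.npz',**d)
print(bot.observe()['ee_pos'],bot.observe()['tcp_rot'],d['cam_to_world'][:3,3], proj(d,[[.5355,.067,.06]]))
```

```text
[0.53600426 0.06868442 0.23679587] [-0.00320097  0.73678019 -0.67612008  0.00251943] [0.61248139 0.06918302 0.38553826] [[311.76419343 182.49610191]]
```

View pics/w1.png

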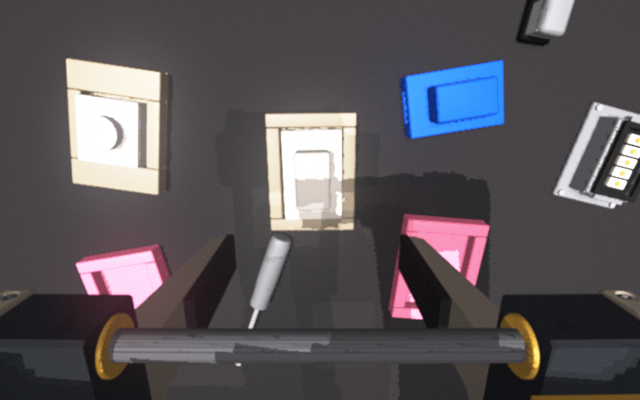

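Run:
```python
from h import *
im=cv2.imread('pics/w1.png')
cv2.imwrite('pics/w1c.png',cv2.resize(im[105:240,255:370],None,fx=4.4,fy=4.4,interpolation=cv2.INTER_CUBIC))
```

```text
(no output)
```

View pics/w1c.png

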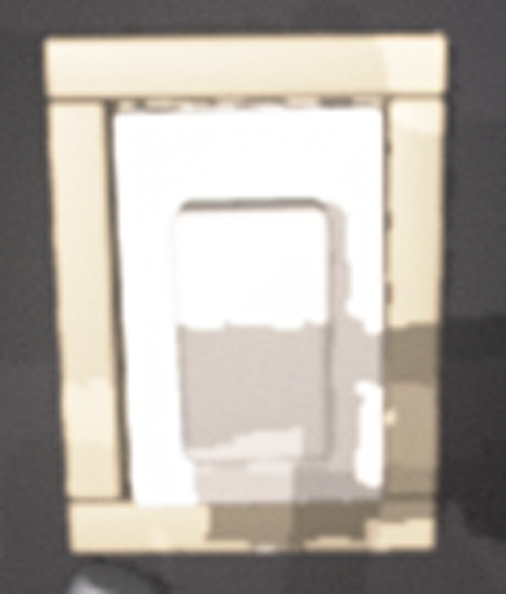

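Run:
```python
from h import *
d=dict(np.load('w1.npz'))
def rep(n,c,off,z,s=4.4):
    px=np.array(c,float)/s+off-0.4
    P=onz(d,px,z); m=P.mean(0); a=(P[0]+P[1]-P[2]-P[3]); b=P[0]+P[3]-P[1]-P[2]
    print(n,m.round(4),'yaw',np.arctan2(a[1],a[0]),np.arctan2(-b[0],b[1]), 'len',np.linalg.norm(a)/2,np.linalg.norm(b)/2)
rep('tray',[(45,38),(446,36),(436,550),(70,552)],[255,105],.02)
rep('hood',[(178,208),(326,206),(326,460),(185,462)],[255,105],.06)
rep('shoulder',[(115,112),(383,106),(380,500),(132,504)],[255,105],.0315)
s=bot.observe(); from scipy.spatial.transform import Rotation as R
q=s['tcp_rot'];M=R.from_quat(q[[1,2,3,0]]).as_matrix();print(s['ee_pos'],M.round(4), np.arctan2(M[1,0],M[0,0]))
```

```text
tray [0.5354 0.068  0.02  ] yaw 0.09494527845034739 0.09011059624428867 len 0.13343034912187576 0.09770419155031554
hood [0.5369 0.0666 0.06  ] yaw 0.09488828086349878 0.09894751160124311 len 0.05949785195755305 0.03302255322079597
shoulder [0.5363 0.0672 0.0315] yaw 0.09874177383468553 0.10430396756631777 len 0.0991236787979683 0.06378584498856878
[0.53600426 0.06868442 0.23679587] [[ 8.570e-02 -9.963e-01  8.000e-03]
 [-9.963e-01 -8.570e-02  1.300e-03]
 [-6.000e-04 -8.100e-03 -1.000e+00]] -1.484980427102785
```

{"op": "step_arm", "data": {"travel": [[0,-0.1,-3.5],[0,-0.05,-3.5],[0,0,-3.5],[0,0,-3.5],[0,0,-2.0],[0,0,0]], "spin": [0.012,0,0,0,0,0], "grip": [1,1,1,1,1,1]}}

```text
clock: 2.5
ee_pos: [0.5367, 0.0704, 0.0722]
tcp_rot: [-0.004, 0.743, -0.669, 0.003]
force: [0.1, -0.8, -0.0]
finger_gap: 0.092
```

```bash
cat >> h.py <<'E'
from scipy.spatial.transform import Rotation as R
def st():
    s=bot.observe();q=s['tcp_rot'];M=R.from_quat(q[[1,2,3,0]]).as_matrix()
    print(s['clock'],s['ee_pos'].round(4),'yaw',np.arctan2(M[1,0],M[0,0]).round(4),'z',M[:,2].round(4),'F',s['force'].round(1),'T',s['torque'].round(2),'gap',round(s['finger_gap'],4));return s,M
E
python3 - <<'E'
from h import *
d=bot.get_image('wrist'); cv2.imwrite('pics/w2.png',d['image']); np.savez('w2.npz',**d); st()
E
```

```text
2.55 [0.5373 0.0705 0.0731] yaw -1.467 z [ 0.0107  0.002  -0.9999] F [ 0.5 -0.6 -0.1] T [-0.03  0.02 -0.03] gap 0.092
```

View pics/w2.png

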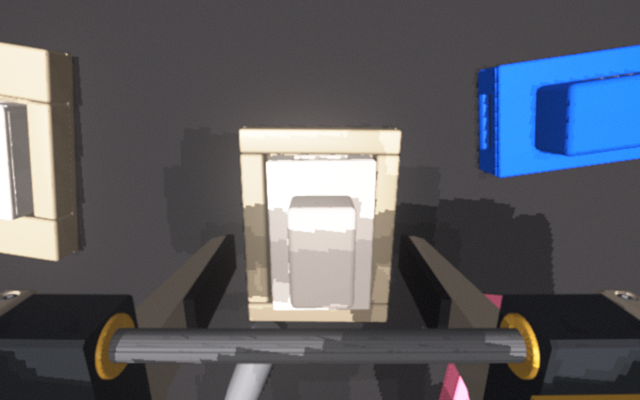

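{"op": "step_arm", "data": {"travel": [[-0.05,-0.35,-0.9],[0,0,-0.9],[0,0,0]], "spin": [-0.006,0,0], "grip": [1,1,1]}}

```text
clock: 2.92
ee_pos: [0.5383, 0.0667, 0.0562]
tcp_rot: [-0.006, 0.741, -0.672, 0.005]
force: [0.1, -0.1, -0.6]
finger_gap: 0.0921
```

Run:
```python
from h import *
st()
```

```text
2.925 [0.5383 0.0667 0.0562] yaw -1.4736 z [ 0.0145  0.0023 -0.9999] F [ 0.1 -0.1 -0.6] T [ 0.    0.01 -0.04] gap 0.0921
```

{"op": "step_arm", "data": {"travel": [[-0.15,0,-0.15],[0,0,0],[0,0,0],[0,0,0],[0,0,0]], "spin": [0,0,0,0,0], "grip": [1,0,0,0,0]}}

```text
clock: 3.55
ee_pos: [0.5373, 0.0669, 0.0554]
tcp_rot: [-0.006, 0.741, -0.672, 0.005]
force: [0.1, -0.4, 1.1]
finger_gap: 0.0542
```

Run:
```python
from h import *
st()
```

```text
3.55 [0.5373 0.0669 0.0554] yaw -1.4735 z [ 0.0159  0.0025 -0.9999] F [ 0.1 -0.4  1.1] T [ 0.02 -0.01 -0.02] gap 0.0542
```

{"op": "step_arm", "data": {"travel": [[0,0,0],[0,0,0],[0,0,0],[0,0,0],[0,0,0]], "spin": [0,0,0,0,0], "grip": [0,0,0,0,0]}}

```text
clock: 4.18
ee_pos: [0.5374, 0.0669, 0.0555]
tcp_rot: [-0.006, 0.741, -0.672, 0.005]
force: [0.1, 0.7, 0.3]
finger_gap: 0.0359
```

Run:
```python
from h import *
st()
```

```text
4.175 [0.5374 0.0669 0.0555] yaw -1.4735 z [ 0.016   0.0026 -0.9999] F [0.1 0.7 0.3] T [ 0.04  0.05 -0.03] gap 0.0359
```

{"op": "step_arm", "data": {"travel": [[0,0,3],[0,0,4],[0,0,4],[0,0,2],[0,0,0],[0,0,0]], "spin": [0,0,0,0,0,0], "grip": [0,0,0,0,0,0]}}

```text
clock: 4.92
ee_pos: [0.5352, 0.0666, 0.1872]
tcp_rot: [-0.005, 0.741, -0.672, 0.004]
force: [-1.2, -0.6, -1.2]
finger_gap: 0.0358
```

Run:
```python
from h import *
st()
d=bot.get_image('wrist'); cv2.imwrite('pics/w3.png',d['image']); np.savez('w3.npz',**d)
```

```text
4.925 [0.5352 0.0666 0.1872] yaw -1.4736 z [ 0.0121  0.0021 -0.9999] F [-1.2 -0.6 -1.2] T [0.03 0.06 0.  ] gap 0.0358
```

View pics/w3.png

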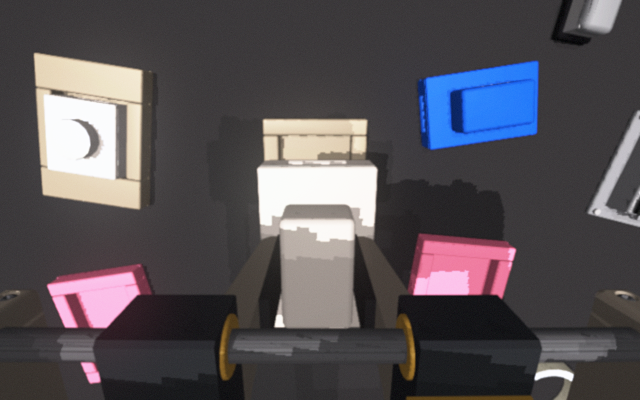

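{"op": "step_arm", "data": {"travel": [[-0.7,-5.5,0],[-0.7,-5.5,0],[-0.7,-5.5,0],[-0.7,-5.5,0],[-0.7,-5.5,0],[-0.7,-5.5,0],[0,0,0]], "spin": [-0.042,-0.042,-0.042,-0.042,-0.042,-0.042,0], "grip": [0,0,0,0,0,0,0]}}

```text
clock: 5.85
ee_pos: [0.4876, -0.2714, 0.1782]
tcp_rot: [0.002, -0.648, 0.761, 0.001]
force: [0.4, 0.7, -0.7]
finger_gap: 0.0361
```

Run:
```python
from h import *
st()
d=bot.get_image('wrist'); cv2.imwrite('pics/w4.png',d['image']); np.savez('w4.npz',**d)
st()
```

```text
5.85 [ 0.4876 -0.2714  0.1782] yaw -1.7305 z [ 0.0019  0.0033 -1.    ] F [ 0.4  0.7 -0.7] T [0.03 0.   0.02] gap 0.0361
5.9 [ 0.4875 -0.2695  0.1779] yaw -1.7291 z [ 0.001   0.0045 -1.    ] F [ 0.1  0.  -1. ] T [ 0.1   0.02 -0.04] gap 0.0357
```

View pics/w4.png

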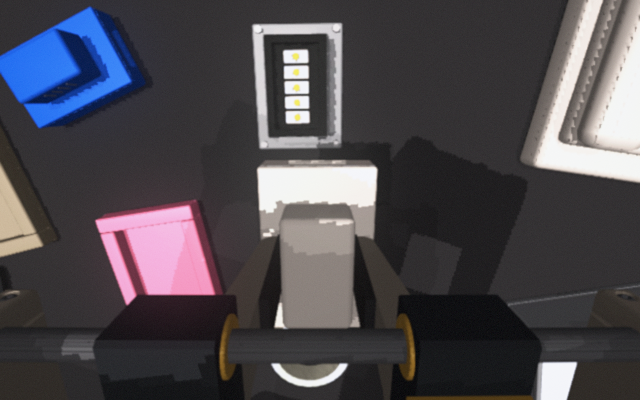

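Run:
```python
from h import *
im=cv2.imread('pics/w4.png')
a=cv2.resize(im[15:155,245:350],None,fx=4,fy=4,interpolation=cv2.INTER_CUBIC)
b=cv2.resize(im[155:235,250:385],None,fx=2.7,fy=4,interpolation=cv2.INTER_CUBIC)
c=np.zeros((560,790,3),np.uint8);c[:560,:420]=a;c[:320,420:420+b.shape[1]]=b
cv2.imwrite('pics/w4c.png',c)
```

```text
(no output)
```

View pics/w4c.png

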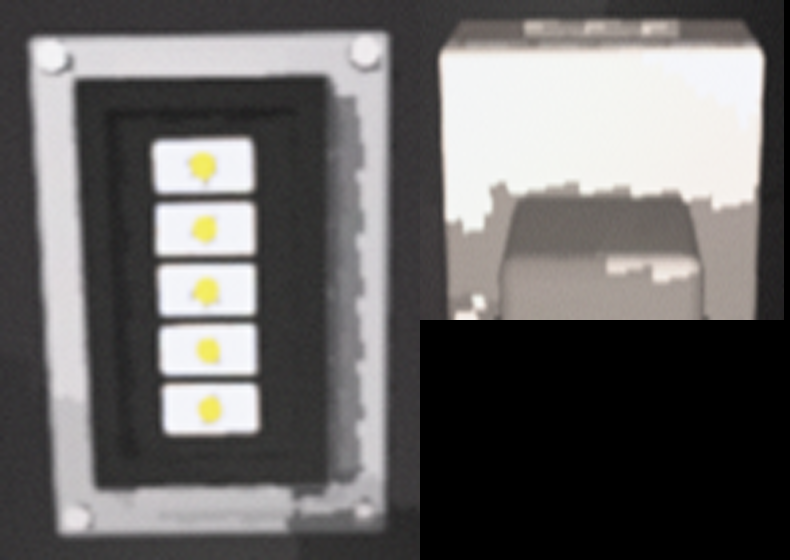

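Run:
```python
from h import *
d=dict(np.load('w4.npz'))
def rep(n,c,off,z,s=4.):
    px=np.array(c,float)/s+off-0.4
    P=onz(d,px,z); m=P.mean(0); a=(P[0]+P[1]-P[2]-P[3]); b=P[0]+P[3]-P[1]-P[2]
    print(n,m.round(4),'yaw',np.arctan2(a[1],a[0]),np.arctan2(-b[0],b[1]), 'len',np.linalg.norm(a)/2,np.linalg.norm(b)/2)
rep('flange',[(30,37),(388,34),(384,530),(58,534)],[245,15],.006)
rep('seal',[(76,80),(327,76),(326,486),(96,488)],[245,15],.04)
for px,z in(([[257.2,167.8],[377.2,168.5]],.154),([[263.5,159.3],[369.1,159.8]],.1265)):
    P=onz(d,px,z);b=P[0]-P[1];y=np.arctan2(-b[0],b[1]);m=P.mean(0)
    print('front mid',m.round(4),'w',np.linalg.norm(b),'yaw',y,'mid',m[:2]-.0495*np.array([np.cos(y),np.sin(y)]), m[:2]-.0495*np.array([np.cos(-.158),np.sin(-.158)]))
st()
```

```text
flange [ 0.5816 -0.2696  0.006 ] yaw -0.14983268695844887 -0.1506729782947632 len 0.10840161240525265 0.07850155694585464
seal [ 0.5813 -0.2697  0.04  ] yaw -0.15252117113078756 -0.1490795701685957 len 0.07971666634088523 0.04932491664988991
front mid [ 0.5339 -0.2799  0.154 ] w 0.06345792877688436 yaw -0.1651447653775857 mid [ 0.48511263 -0.27171856] [ 0.48505573 -0.27206762]
front mid [ 0.534  -0.2792  0.1265] w 0.06424673411741787 yaw -0.16410111859898802 mid [ 0.48515131 -0.27114529] [ 0.48510288 -0.27144338]
5.9 [ 0.4875 -0.2695  0.1779] yaw -1.7291 z [ 0.001   0.0045 -1.    ] F [ 0.1  0.  -1. ] T [ 0.1   0.02 -0.04] gap 0.0357
```

{"op": "step_arm", "data": {"travel": [[4.8,0,-1.5],[4.8,0,-1.5],[0,0,0]], "spin": [0.004,0.004,0], "grip": [0,0,0]}}

```text
clock: 6.28
ee_pos: [0.5847, -0.2653, 0.1444]
tcp_rot: [0.001, -0.653, 0.758, 0.004]
force: [-0.7, 0.4, -0.5]
finger_gap: 0.0356
```

Run:
```python
from h import *
st()
```

```text
6.275 [ 0.5847 -0.2653  0.1444] yaw -1.7191 z [-0.0029  0.0073 -1.    ] F [-0.7  0.4 -0.5] T [ 0.11  0.01 -0.03] gap 0.0356
```

{"op": "step_arm", "data": {"travel": [[-0.1,-0.45,-2.0],[0,0,-1.2],[0,0,0]], "spin": [-0.003,0,0], "grip": [0,0,0]}}

```text
clock: 6.65
ee_pos: [0.5807, -0.2673, 0.1088]
tcp_rot: [0.0, -0.652, 0.758, 0.006]
force: [-0.3, 0.5, -0.5]
finger_gap: 0.0359
```

Run:
```python
from h import *
st()
for n in('wrist','top','scene'):
    d=bot.get_image(n); cv2.imwrite(f'pics/{n}5.png',d['image']); np.savez(f'{n}5.npz',**d)
im=cv2.imread('pics/top5.png'); s=cv2.imread('pics/scene5.png')
c=np.zeros((400,800,3),np.uint8);c[:400,:400]=cv2.resize(im[130:210,400:480],(400,400),interpolation=2);c[:,400:]=cv2.resize(s[110:190,215:295],(400,400),interpolation=2)
cv2.imwrite('pics/c5.png',c)
st()
```

```text
6.65 [ 0.5807 -0.2673  0.1088] yaw -1.7201 z [-0.0071  0.0093 -0.9999] F [-0.3  0.5 -0.5] T [ 0.05 -0.   -0.04] gap 0.0359
6.8 [ 0.582  -0.268   0.1105] yaw -1.7203 z [-0.0045  0.008  -1.    ] F [ 0.2 -0.1 -0.5] T [ 0.02  0.01 -0.01] gap 0.036
```

View pics/wrist5.png

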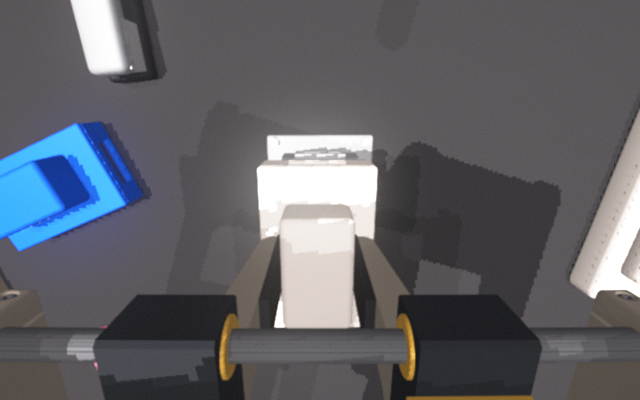

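View pics/c5.png

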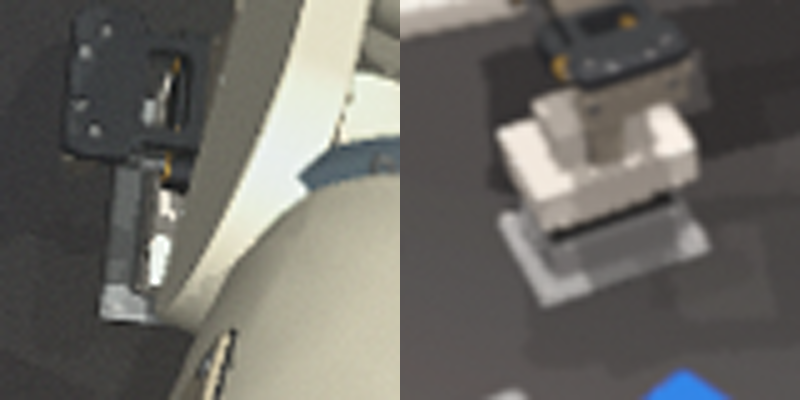

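Run:
```python
from h import *
d=dict(np.load('wrist5.npz'))
im=d['image']; cv2.imwrite('pics/w5c.png',cv2.resize(im[128:200,250:385],None,fx=5.5,fy=5.5,interpolation=2))
```

```text
(no output)
```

View pics/w5c.png

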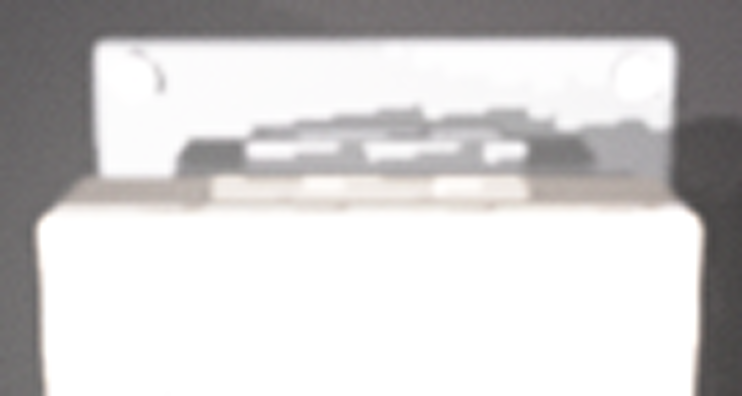

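Run:
```python
from h import *
d=dict(np.load('wrist5.npz'))
def f(n,c,z,L):
    P=onz(d,np.array(c,float)/5.5+[250,128]-0.4,z);b=P[0]-P[1];y=np.arctan2(-b[0],b[1]);m=P.mean(0)
    print(n,m.round(4),'w',np.linalg.norm(b),'yaw',y,'mid',(m[:2]-L*np.array([np.cos(-.15),np.sin(-.15)])).round(4))
f('flange',[(94,38),(677,39)],.006,.055)
f('shoulder',[(38,212),(703,210)],.1088-.024,.0495)
f('shoulder',[(38,212),(703,210)],.1105-.024,.0495)
```

```text
flange [ 0.6361 -0.2778  0.006 ] w 0.07909634362953427 yaw -0.15044113609529225 mid [ 0.5817 -0.2696]
shoulder [ 0.6282 -0.2752  0.0848] w 0.06359607960998546 yaw -0.1449618843716032 mid [ 0.5793 -0.2678]
shoulder [ 0.6286 -0.2753  0.0865] w 0.06296724318116001 yaw -0.1449618843716028 mid [ 0.5796 -0.2679]
```

{"op": "step_arm", "data": {"travel": [[0.1,-0.1,-1.2],[0,0,0],[0,0,0]], "spin": [-0.003,0,0], "grip": [0,0,0]}}

```text
clock: 7.18
ee_pos: [0.5836, -0.2697, 0.099]
tcp_rot: [0.001, -0.651, 0.759, 0.003]
force: [0.5, -0.8, -0.3]
finger_gap: 0.0358
```

Run:
```python
from h import *
st()
```

```text
7.175 [ 0.5836 -0.2697  0.099 ] yaw -1.7241 z [-0.0024  0.0071 -1.    ] F [ 0.5 -0.8 -0.3] T [-0.01 -0.05 -0.02] gap 0.0358
```

{"op": "step_arm", "data": {"travel": [[-0.05,0.05,-0.7],[0,0,-0.7],[0,0,0]], "spin": [0.002,0,0], "grip": [0,0,0]}}

```text
clock: 7.55
ee_pos: [0.583, -0.2691, 0.084]
tcp_rot: [0.001, -0.652, 0.758, 0.004]
force: [-0.8, -0.2, -0.6]
finger_gap: 0.0356
```

Run:
```python
from h import *
st()
```

```text
7.55 [ 0.583  -0.2691  0.084 ] yaw -1.7219 z [-0.0025  0.0071 -1.    ] F [-0.8 -0.2 -0.6] T [ 0.04  0.   -0.01] gap 0.0356
```

{"op": "step_arm", "data": {"travel": [[0,0,-0.4],[0,0,-0.4],[0,0,-0.4]], "spin": [0,0,0], "grip": [0,0,0]}}

```text
clock: 7.92
ee_pos: [0.585, -0.2699, 0.0745]
tcp_rot: [0.002, -0.652, 0.758, 0.002]
force: [-3.1, 0.8, 3.7]
finger_gap: 0.0362
```

Run:
```python
from h import *
st()
```

```text
7.925 [ 0.585  -0.2699  0.0745] yaw -1.7217 z [ 0.0013  0.0054 -1.    ] F [-3.1  0.8  3.7] T [0.23 0.96 0.02] gap 0.0362
```

{"op": "step_arm", "data": {"travel": [[-0.2,0.05,-0.4],[0,0,-0.4]], "spin": [0,0], "grip": [0,0]}}

```text
clock: 8.18
ee_pos: [0.5826, -0.2693, 0.0661]
tcp_rot: [0.002, -0.652, 0.758, 0.002]
force: [-1.3, 2.1, 7.6]
finger_gap: 0.0355
```

Run:
```python
from h import *
st()
```

```text
8.175 [ 0.5826 -0.2693  0.0661] yaw -1.7217 z [ 0.0011  0.0055 -1.    ] F [-1.3  2.1  7.6] T [0.23 0.26 0.01] gap 0.0355
```

{"op": "step_arm", "data": {"travel": [[0,0,-0.1],[0,0,0]], "spin": [0,0], "grip": [0,0]}}

```text
clock: 8.43
ee_pos: [0.5828, -0.2693, 0.0658]
tcp_rot: [0.002, -0.652, 0.758, 0.002]
force: [-2.7, 1.0, 6.6]
finger_gap: 0.0359
```

Run:
```python
from h import *
st()
for n in('wrist','scene'):
    d=bot.get_image(n); cv2.imwrite(f'pics/{n}6.png',d['image']); np.savez(f'{n}6.npz',**d)
w=cv2.imread('pics/wrist6.png'); s=cv2.imread('pics/scene6.png')
c=np.zeros((400,800,3),np.uint8);c[:,:400]=cv2.resize(w[110:240,250:385],(400,400),interpolation=2);c[:,400:]=cv2.resize(s[120:180,225:285],(400,400),interpolation=2)
cv2.imwrite('pics/c6.png',c)
st()
```

```text
8.425 [ 0.5828 -0.2693  0.0658] yaw -1.7217 z [ 0.0012  0.0055 -1.    ] F [-2.7  1.   6.6] T [0.13 0.39 0.02] gap 0.0359
8.525 [ 0.5828 -0.2693  0.0659] yaw -1.7216 z [ 0.0013  0.0054 -1.    ] F [-3.1  1.5  7.3] T [0.16 0.36 0.02] gap 0.036
```

View pics/c6.png

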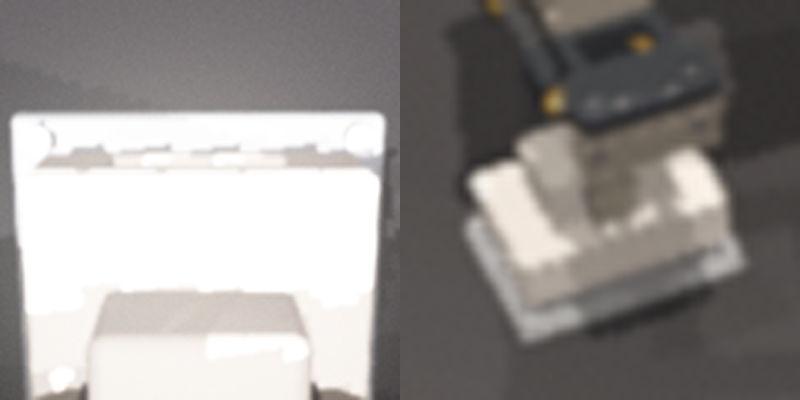

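{"op": "step_arm", "data": {"travel": [[-0.05,0,-0.15],[0,0,-0.08],[0,0,0],[0,0,0]], "spin": [0,0,0,0], "grip": [0,0,0,0]}}

```text
clock: 9.02
ee_pos: [0.5829, -0.2693, 0.0662]
tcp_rot: [0.003, -0.652, 0.758, 0.001]
force: [-2.8, 0.5, 5.7]
finger_gap: 0.0356
```

Run:
```python
from h import *
st()
d=bot.get_image('wrist'); cv2.imwrite('pics/w7.png',d['image']); np.savez('w7.npz',**d)
cv2.imwrite('pics/w7c.png',cv2.resize(d['image'][128:230,250:385],None,fx=5.5,fy=5.5,interpolation=2))
st()
```

```text
9.025 [ 0.5829 -0.2693  0.0662] yaw -1.7214 z [ 0.0025  0.0051 -1.    ] F [-2.8  0.5  5.7] T [ 0.14  0.28 -0.02] gap 0.0356
9.075 [ 0.5829 -0.2693  0.0663] yaw -1.7215 z [ 0.0026  0.0051 -1.    ] F [-2.7  1.1  6.3] T [ 0.16  0.4  -0.03] gap 0.0356
```

View pics/w7c.png

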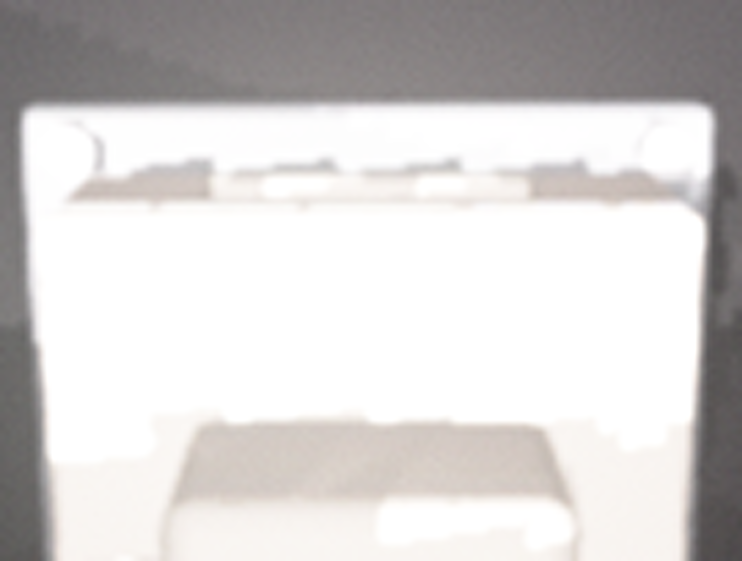

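{"op": "step_arm", "data": {"travel": [[-0.05,0,-0.3]], "spin": [0], "grip": [0]}}

```text
clock: 9.2
ee_pos: [0.583, -0.2694, 0.0645]
tcp_rot: [0.003, -0.652, 0.758, 0.001]
force: [-6.7, 5.5, 29.3]
finger_gap: 0.0361
```

Run:
```python
from h import *
st()
for i in range(6): d=bot.get_image('wrist'); st()
cv2.imwrite('pics/w8.png',d['image']); np.savez('w8.npz',**d)
```

```text
9.2 [ 0.583  -0.2694  0.0645] yaw -1.7215 z [ 0.0037  0.0048 -1.    ] F [-6.7  5.5 29.3] T [ 0.9   1.11 -0.02] gap 0.0361
9.25 [ 0.583  -0.2694  0.0648] yaw -1.7215 z [ 0.0037  0.0048 -1.    ] F [-5.4  3.1 17.1] T [ 0.5   0.85 -0.02] gap 0.0357
9.3 [ 0.583  -0.2694  0.0648] yaw -1.7214 z [ 0.0036  0.0048 -1.    ] F [-4.5  2.9 14.5] T [ 0.49  0.68 -0.03] gap 0.0356
9.35 [ 0.583  -0.2693  0.0649] yaw -1.7215 z [ 0.0037  0.0048 -1.    ] F [-5.3  2.3 15.7] T [0.42 0.61 0.04] gap 0.036
9.4 [ 0.583  -0.2694  0.0648] yaw -1.7215 z [ 0.0037  0.0048 -1.    ] F [-3.7  3.6 15.7] T [0.41 0.62 0.02] gap 0.0361
9.45 [ 0.583  -0.2693  0.0648] yaw -1.7215 z [ 0.0037  0.0048 -1.    ] F [-4.6  3.8 14.9] T [0.42 0.71 0.1 ] gap 0.036
9.5 [ 0.583  -0.2694  0.0649] yaw -1.7215 z [ 0.0037  0.0048 -1.    ] F [-4.3  3.7 16.3] T [ 0.43  0.69 -0.02] gap 0.036
```

Run:
```python
from h import *
d=dict(np.load('w8.npz'))
cv2.imwrite('pics/w8c.png',cv2.resize(d['image'][128:230,250:385],None,fx=5.5,fy=5.5,interpolation=2))
d2=bot.get_image('scene');np.savez('s8.npz',**d2);im=d2['image']; print(proj(d2,[[.5816,-.2696,.04]]))
cv2.imwrite('pics/s8c.png',cv2.resize(im[125:180,225:290],None,fx=10,fy=10,interpolation=2)); cv2.imwrite('pics/s8.png',im)
st()
```

```text
[[254.64560558 148.08345924]]
9.55 [ 0.583  -0.2694  0.0649] yaw -1.7215 z [ 0.0037  0.0047 -1.    ] F [-4.5  3.2 15.9] T [ 0.48  0.69 -0.  ] gap 0.0358
```

View pics/w8c.png

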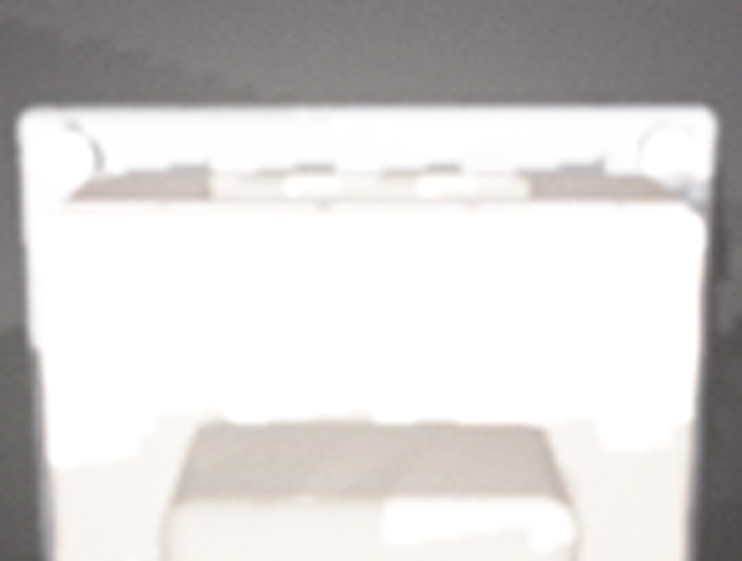

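View pics/s8c.png

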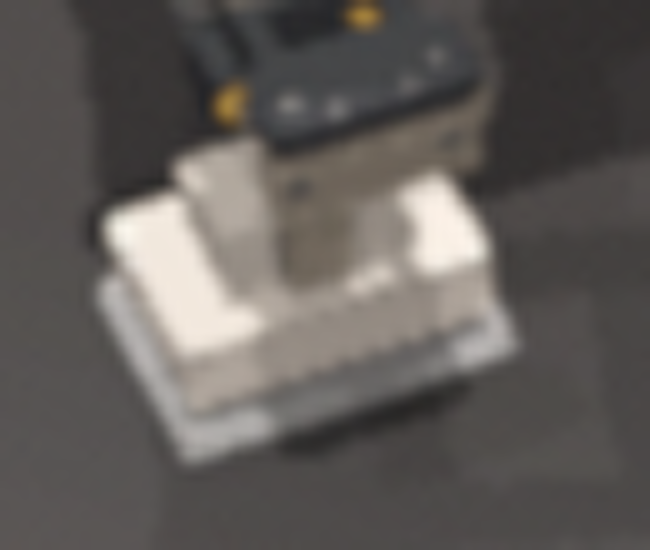

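View pics/s8.png

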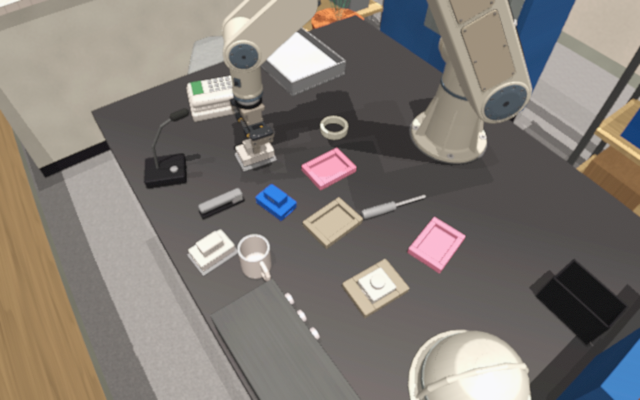

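Run:
```python
from h import *
d=dict(np.load('w8.npz'))
def f(n,c,z,L):
    P=onz(d,np.array(c,float)/5.5+[250,128]-0.4,z);b=P[0]-P[1];y=np.arctan2(-b[0],b[1]);m=P.mean(0)
    print(n,m.round(4),'w',np.linalg.norm(b),'yaw',y,'mid',(m[:2]-L*np.array([np.cos(-.15),np.sin(-.15)])).round(4))
f('flange',[(18,106),(716,105)],.006,.055)
f('shoulder',[(37,206),(706,204)],.041,.0495)
print(bot.sign_off())
```

```text
flange [ 0.6363 -0.2777  0.006 ] w 0.0791757942292227 yaw -0.14880142952914985 mid [ 0.5819 -0.2695]
shoulder [ 0.6313 -0.2776  0.041 ] w 0.06406380554247573 yaw -0.146899876874385 mid [ 0.5823 -0.2702]
the job is handed in; nothing more can be done
None
```

I lifted the long cover from its tray, set it over the open box and pressed it down past both catches. I handed the job in at about 9.6 s with the gripper still holding and pushing it down; no verdict was reported.

What the last checks showed:
- **Position:** in the wrist camera the cover's centre is about 0.8 mm from the box's centre. The two long axes agree within about 0.002 rad.
- **Height:** the cover's centre works out at about 41 to 43 mm above the desk, from the measured gripper height. The limit is 46.2 mm, and the low end of that range is about where the seal bottoms out.
- **Level:** the gripper was tilted about 0.006 rad, and the cover looked level in both the wrist and scene views. I did not measure the cover's own tilt.
- **Push:** it held steady at about 15 to 16 N downward, with side forces of about 5 N.
- **Grip:** the finger opening stayed at 36 mm, the width of the hood.
- **Other things on the desk:** the final scene picture shows the short cover, mug, tape, screwdriver and stapler apparently where they were. I checked this by eye only.

One check showed a problem, which I fixed. A first press dropped back to about 6 N, because the rows that did not move reset the target. I then pressed again and made that the last move. The force rose briefly to 29 N before settling, within the 120 N wrist limit.

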